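Let the gauge case lid down softly

TASK

The lid of the grey gauge case stands open, about upright on its hinge. Tip it past upright with a finger, catch it on a finger as it falls and lower it gently until it is fully shut, never letting it slam; its front tab overhangs the case so that a finger can carry it all the way down. Do not pinch the lid or press hard on it, do not shift or lift the case or the gauges in it, and leave the things around it where they are.

Things in the scene. Friction and masses are not known exactly. Their poses are not given: they have to be found in the camera images.
- gauge_case: open-topped grey plastic instrument case, 130 (its x) x 160 (its y) x 75 mm high, about 2.2 kg, loose on the bench, not to be shifted. Origin: centre of its underside. Its +x points from front to hinge side, its y runs along the hinge, z up. The hinge is on the robot's right: the lid falls towards the robot's left. Below the tab of the shut lid is free space down to the bench
- hinge_mid (a point): middle of the lid's hinge line, at the top of the case's hinge-side wall: 65 mm along the case's +x from its centre, 75 mm above the bench
- tab_end (a point): middle of the free end edge of the lid's tab, on the lid's inner face (the underside when shut), 165 mm from the hinge line
- case_lid (a joint): lid angle in rad: 0 shut and level, 1.57 upright, 1.95 back stop. Its hinge has slight friction: the lid stays where it is put from about 1.25 to 1.9; below about 1.2 it falls shut by itself and slams (a slam: over 1.5 rad/s when nearly shut) unless carried. A push of under 1 N on the tab moves it
- plug_centre (a point): double plug gauge, 19 x 110 x 16 mm, lying in a foam recess in the case, wholly below the rim; this is the middle of its grip. It stays where it is
- ring_centre (a point): steel ring gauge, 48 mm across, 14 mm high, lying in a round foam recess in the case, below the rim; this is its middle. It stays where it is
- stator_by: bystander: stator with green insulation, 58 x 58 x 31 mm, standing loose on the bench beyond the case; origin at the centre of its underside
- stamp_by: bystander: turned wooden stamp, 32 x 32 x 63 mm, standing loose on the bench beyond the case; origin at the centre of its underside
- casting_by: bystander: machined pale casting, 51 x 55 x 42 mm, standing loose on the bench between the case and the robot; origin at the centre of its underside
- lid_mid (a point): middle of the lid's inner face, 65 mm from the hinge. The lid (0.12 kg) is a flat plate 130 x 160 x 6 mm, with a tab of the same thickness, 80 mm wide, centred along the hinge, that sticks out 35 mm past the front of the case when shut. Shut, its underside is 75 mm and its top 81 mm above the bench (low ribs 2.5 mm more)
Things that resemble listed ones, but are neither listed nor needed, are in the scene too. Leave any black or green look-alike of the part that bears plug_centre alone.

How it is judged:
By the outcome, as a careful person would: the job done as asked, in the order asked, and still so for the second after the job is handed in, with the robot touching nothing.
It also fails if it takes over 42 s, if anything falls off the work surface, if the arm or the gripper's body presses on something with over 40 N, if the wrist force passes 120 N, or if a joint passes its speed limit or range.

ROBOT

A 7-joint arm with a two-finger parallel gripper is mounted at the origin on a cart in front of the work surface, level with it; the furniture and walls round the work are solid. World frame = base frame: x ahead of the robot, y to its left, z up, the work surface at z = 0. Lengths are in m, angles in rad, forces in N, time in s.
With the tool pointing down it reaches from about 0.425 to 0.95 m from the base axis. Payload 4.7 kg.
Tool frame: the origin (TCP) lies at the very end of the fingers, on their centre line; the grasp point (between the pads) lies arm.hold_point_z behind it (arm.hold_point_z is the distance from the TCP to the grasp point, in m); z points along the fingers, y is the line along which they close (so a half turn about z gives the same grasp; the last joint's range is limited). The gripper opens to 85 mm and grips with 20 to 120 N. Pads are 22 mm wide; open, the fingers measure 114 mm over their backs; the gripper's body (76 mm by 85 mm) begins 54 mm behind the grasp point. The pads swing forward as they close: fully open they stand 13 mm farther back than shut.
Start: joints at [1.176, 0.469, -0.049, 1.532, 0.024, 1.141, -0.082], TCP at [0.241, -0.63, 0.231] pointing down, gripper open.
Joint ranges: [-2.59, 2.59], [-0.33, 1.99], [-1.39, 1.29], [0.1, 2.45], [-1.04, 4.18], [0.21, 1.99], [-2.66, 2.66]. Speed limits (rad/s): [2.57, 2.57, 3.14, 3.14, 3.14, 3.14, 3.14].

INTERFACE

Orientations are given as a unit quaternion [x, y, z, w].
In Python, from bench import arm gives the robot as it stands.
- The arm moves only by the tool jog_arm, never from a script. Its arguments are lists of equal length, an entry for each row: "hand": the finger opening in m, from 0 to 0.0854; "travel": the shift along the tool's x, y, z in m, a list of three; "turn": the turn, a rotation vector about the tool's x, y, z in degrees, a list of three. A call has exactly 5 rows; each row is the pose to reach, as a shift and turn from the pose commanded when the call began, along the tool's axes at that moment; what a row does not reach only later rows make up. A row lasts 1/8 s, in which the tool goes at most 62.5 mm and 10.7 degrees, less where a joint would pass 70% of its speed; a pose out of reach is approached as far as the arm can. A call with a gripper value outside its range is refused whole. The fingers move at their own pace and stop on an object; the grip force is fixed at half the most. Time passes only in rows, so rows that repeat a pose let the fingers close, or fill a call up. It gives the time, the measured TCP pose, the force, the opening and the grip force at its end, in the units of the state.
- arm.observe(): the state, without advancing time (a new reading comes with each control period).
- arm.capture(name): name is "scene" or "side" or "wrist"; returns (picture, depth): 384x512x3 uint8, red, green, blue; 384x512 float32, m along the optical axis (not along the pixel's ray), 0 where there is no reading.
- arm.camera_params(name): a dict with "fx", "fy", "cx", "cy" (pixels), "world_from_camera" (4x4, takes a point from camera to world coordinates). Camera axes: x right, y down, z forward; pixel columns grow to the right and rows downward; lengths in m; the calibration is good to about 2 mm. A picture is of the moment at which its call begins: read the wrist's pose just before it. camera_params takes no time and is no camera call; for the wrist camera it gives the pose at the moment of the call.
- arm.job_done(): hands the job in; it is judged then, once.
The state is a dict: "clock": time; "qpos": joint angles; "joint_velocities": joint speeds; "joint_efforts": joint torques, N m; "position": TCP position; "eef_rot": TCP orientation; "wrist_force": force on the tool from outside, world axes, zero at the start; "wrist_torque": the same for the moment, N m; "width": finger opening in m; "gripper_force": force on a finger pad.
Only numpy, scipy, OpenCV 4.12 (cv2) and the standard library are available. Lean on these libraries where they do the work, as an engineer would, in place of code of your own. Each camera call takes 0.05 s, during which the arm holds its last target. There are 200 camera calls.

## Working session

There is one attempt and no reset: what is moved stays moved. The work goes in short steps, Python scripts to look and compute and a tool call to move; the robot and the scene stay as the last step left them, time stands still between calls to the robot, and variables do not carry over. Pictures are saved under pics/ and viewed, at most 10 in all, crops included, and the job is handed in when it is done.

Besides the shell and the picture viewer there is one more tool, called after "Call:" in YAML: its name, and indented under it one key for each argument. jog_arm: Moves the arm, as the interface text tells. Its arguments: {"type":"object","properties":{"hand":{"type":"array","items":{"type":"number"}},"travel":{"type":"array","items":{"type":"array","items":{"type":"number"}}},"turn":{"type":"array","items":{"type":"array","items":{"type":"number"}}}},"required":["hand","travel","turn"]}

```bash
ls; mkdir -p pics; python3 - <<'E'
from bench import arm
import numpy as np, cv2
o=arm.observe(); print({k:np.round(v,3).tolist() for k,v in o.items()}, arm.hold_point_z)
ims=[]
for n in ("scene","side"):
    p,d=arm.capture(n); c=arm.camera_params(n); np.savez(f"{n}0.npz",p=p,d=d,T=c["world_from_camera"],k=[c[x] for x in("fx","fy","cx","cy")])
    print(n,np.round(c["world_from_camera"],3).tolist(),c["fx"],c["cx"],c["cy"]); 
    cv2.imwrite(f"pics/{n}0.png",cv2.resize(p[:,:,::-1],(768,576)))
E
```

```text
pics
{'clock': 0.0, 'qpos': [1.176, 0.469, -0.049, 1.534, 0.024, 1.141, -0.082], 'joint_velocities': [0.001, 0.0, 0.001, -0.001, 0.001, 0.001, 0.002], 'joint_efforts': [0.001, -51.03, -0.046, -23.771, 0.011, 0.008, -0.0], 'position': [0.241, -0.63, 0.23], 'eef_rot': [0.983, 0.182, -0.0, -0.001], 'wrist_force': [0.562, -0.613, 0.015], 'wrist_torque': [-0.013, 0.03, -0.008], 'gripper_force': 0.0, 'width': 0.086} 0.0187
scene [[0.188, 0.809, -0.557, 1.133], [0.982, -0.155, 0.107, -0.038], [0.001, -0.567, -0.824, 0.909], [0.0, 0.0, 0.0, 1.0]] 389.40429101134697 258.3971735318655 190.55973330277826
side [[-0.965, -0.149, 0.217, 0.312], [-0.263, 0.512, -0.818, 1.004], [0.011, -0.846, -0.533, 0.684], [0.0, 0.0, 0.0, 1.0]] 400.18745253399004 250.65060464091522 190.68307057188483
```

View pics/scene0.png

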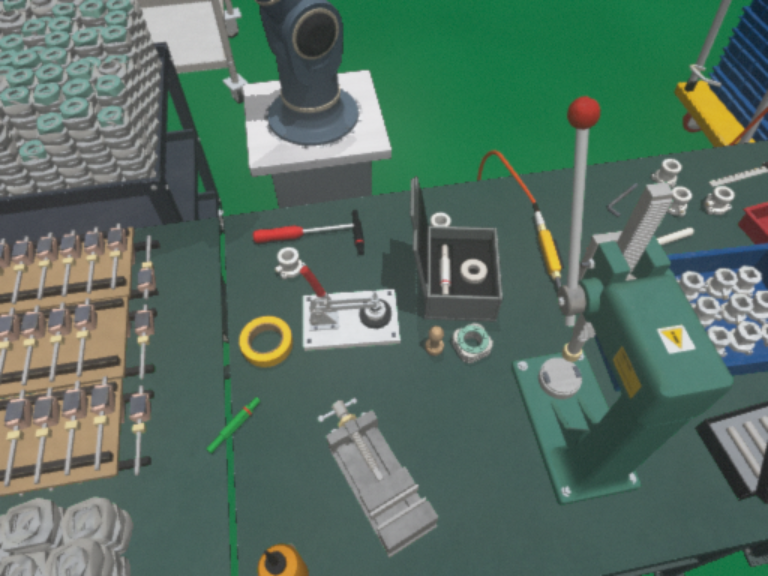

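View pics/side0.png

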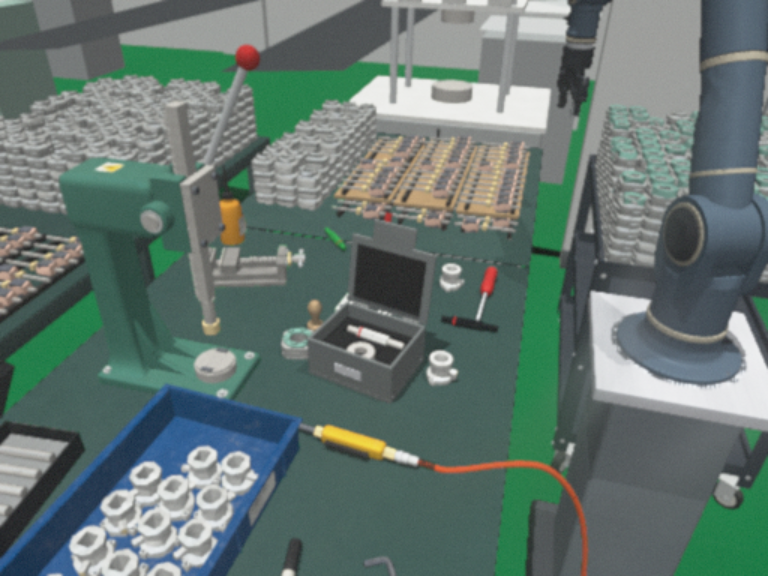

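The scene view shows the grey case at about (460,270), with its open lid on the hinge side at about (418,240). The casting is at (441,220), the stamp at (435,340) and the stator at (472,342). The tall press lever is at (575,200). In the side view the lid stands at (390,280) with its tab at (395,235).

```bash
cat > h.py <<'E'
import numpy as np
def load(n):
    z=np.load(n); return z["p"],cloud(z["d"],z["T"],z["k"])
def cloud(d,T,k):
    v,u=np.mgrid[:d.shape[0],:d.shape[1]]
    P=np.stack([(u-k[2])/k[0]*d,(v-k[3])/k[1]*d,d],-1)@T[:3,:3].T+T[:3,3]
    P[d==0]=np.nan; return P
def ray(u,v,T,k,z):
    r=T[:3,:3]@[(u-k[2])/k[0],(v-k[3])/k[1],1]; return T[:3,3]+r*(z-T[2,3])/r[2]
E
python3 - <<'E'
from h import *
import cv2
for n,roi in (("scene",(260,120,345,225)),("side",(195,140,300,270))):
    p,P=load(n+"0.npz"); z=np.load(n+"0.npz")
    m=np.zeros(p.shape[:2],bool); m[roi[1]:roi[3],roi[0]:roi[2]]=1
    hsv=cv2.cvtColor(p,cv2.COLOR_RGB2HSV)
    X=P[m&(abs(P[...,2]-.075)<.006)&(hsv[...,1]<70)&(hsv[...,2]>50)]
    r=cv2.minAreaRect(X[:,:2].astype(np.float32)*1000); print(n,"rim",len(X),np.median(X[:,2]),r,cv2.boxPoints(r).round().tolist())
    L=P[m&(P[...,2]>.095)&(P[...,2]<.30)]
    print("lid pts",len(L),L.min(0).round(3),L.max(0).round(3))
    for a in np.arange(.1,.26,.02):
        S=L[abs(L[:,2]-a)<.01]
        if len(S)>3: print(round(a,2),len(S),np.percentile(S[:,:2],[3,50,97],axis=0).round(3).tolist())
    c=p[roi[1]-20:roi[3]+10,roi[0]-20:roi[2]+20]; cv2.imwrite(f"pics/c_{n}.png",cv2.resize(c[:,:,::-1],None,fx=4,fy=4,interpolation=cv2.INTER_CUBIC))
    O=P[...,:]; 
    if n=="scene":
        for nm,(u,v) in dict(casting=(294,146),stamp=(290,220),stator=(315,222),ball=(389,75),lever=(385,140),penend=(357,145),clamp=(235,205)).items(): print(nm,O[v-2:v+3,u-2:u+3].reshape(-1,3)[np.nanargmax(O[v-2:v+3,u-2:u+3,2])].round(3))
E
```

```text
scene rim 421 0.07387128667849807 ((540.0889282226562, 212.27658081054688), (134.7105255126953, 163.62164306640625), 75.33287811279297) [[444.0, 168.0], [602.0, 126.0], [636.0, 257.0], [478.0, 298.0]]
lid pts 589 [0.444 0.105 0.095] [0.602 0.162 0.239]
0.1 22 [[0.505, 0.123], [0.588, 0.131], [0.601, 0.156]]
0.12 62 [[0.469, 0.12], [0.561, 0.139], [0.6, 0.161]]
0.14 66 [[0.464, 0.117], [0.559, 0.135], [0.6, 0.158]]
0.16 68 [[0.467, 0.113], [0.563, 0.132], [0.599, 0.153]]
0.18 146 [[0.46, 0.111], [0.532, 0.132], [0.597, 0.149]]
0.2 103 [[0.457, 0.107], [0.558, 0.118], [0.596, 0.143]]
0.22 51 [[0.489, 0.111], [0.539, 0.119], [0.557, 0.133]]
0.24 71 [[0.485, 0.11], [0.518, 0.121], [0.555, 0.13]]
casting [0.405 0.215 0.043]
stamp [0.665 0.134 0.064]
stator [0.659 0.207 0.031]
ball [0.705 0.245 0.528]
lever [0.747 0.25  0.431]
penend [0.435 0.404 0.022]
clamp [0.589 0.001 0.065]
side rim 668 0.07454476704266405 ((536.3904418945312, 212.10772705078125), (140.32040405273438, 161.05538940429688), 77.01099395751953) [[442.0, 162.0], [599.0, 126.0], [631.0, 262.0], [474.0, 299.0]]
lid pts 2689 [ 0.439 -0.067  0.095] [0.598 0.167 0.239]
0.1 293 [[0.446, 0.128], [0.515, 0.151], [0.594, 0.164]]
0.12 388 [[0.446, 0.125], [0.516, 0.148], [0.592, 0.161]]
0.14 404 [[0.446, 0.121], [0.513, 0.144], [0.592, 0.158]]
0.16 440 [[0.444, -0.058], [0.519, 0.139], [0.589, 0.154]]
0.18 458 [[0.444, 0.115], [0.513, 0.136], [0.589, 0.151]]
0.2 383 [[0.443, 0.112], [0.513, 0.129], [0.586, 0.146]]
0.22 219 [[0.479, 0.115], [0.514, 0.125], [0.552, 0.134]]
0.24 104 [[0.479, 0.113], [0.513, 0.123], [0.55, 0.131]]
```

View pics/c_scene.png

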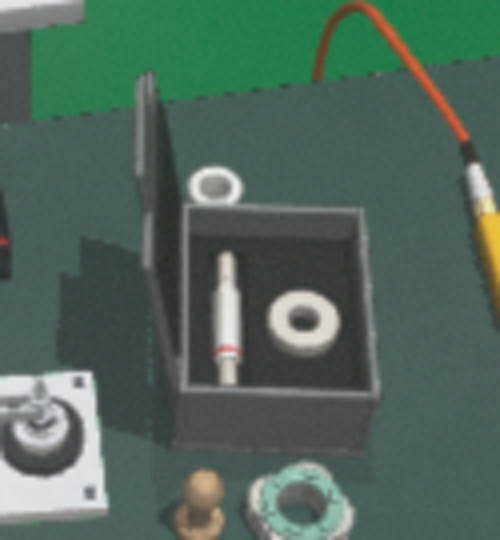

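The case measures correctly: rim height 74 mm, centre about (0.538, 0.212), 135 x 163 mm. From that:

- **Hinge:** the middle is at about (0.523, 0.149).
- **Fall direction:** (0.235, 0.97).
- **Lid:** it leans back at about 1.73 rad, with the tab's top near (0.517, 0.124, 0.238).

The crop shows the casting behind the case at (215,187), the plug gauge at (228,315) and the ring at (303,320).

The plan is to straddle the tab loosely: the rear finger tips the lid and the front finger catches and carries it.

Call:
jog_arm:
  hand: [0.045, 0.045, 0.045, 0.045, 0.045]
  travel:
    - [0.046, -0.032, -0.014]
    - [0.092, -0.064, -0.028]
    - [0.138, -0.096, -0.042]
    - [0.184, -0.128, -0.056]
    - [0.23, -0.16, -0.07]
  turn:
    - [0, 0, -10]
    - [0, 0, -20]
    - [0, 0, -30]
    - [0, 0, -40]
    - [0, 0, -50]

```text
clock: 0.72
position: [0.3996, -0.3969, 0.3015]
eef_rot: [0.813, 0.583, -0.0, -0.0]
wrist_force: [0.5, -0.3, 0.8]
width: 0.045
gripper_force: 0.0
```

```bash
cat >> h.py <<'E'
from scipy.spatial.transform import Rotation as R
C=np.array([.538,.212]);EF=np.array([.235,.972]);EF=EF/np.linalg.norm(EF);H=np.r_[C-.065*EF,.075]
def st(arm):
    o=arm.observe(); q=R.from_quat(o["eef_rot"]); M=q.as_matrix(); p=np.array(o["position"]); f=np.r_[EF,0]
    d=p-H; print("t",round(o["clock"],2),"p",p.round(3),"s",(d@f).round(3),"h",d[2].round(3),"lat",(d[:2]@[EF[1],-EF[0]]).round(3),"F",np.round(o["wrist_force"],2),"w",round(o["width"],3)); print("q",np.round(o["qpos"],2),"M",M.round(3).tolist()); return p,M
def plan(arm,tgt,yang,alpha):
    """goal: tool y along e_f, x=y x z, tilted alpha deg; gives travel/turn from current pose"""
    p,M=st(arm); f=np.r_[EF,0]; z=np.array([0,0,-1.]); G0=np.stack([np.cross(f,z),f,z],1)
    G=G0@R.from_euler("x",alpha,degrees=True).as_matrix()
    print("travel",(M.T@(np.array(tgt)-p)).round(4),"turn",R.from_matrix(M.T@G).as_rotvec(degrees=True).round(1))
E
python3 - <<'E'
from h import *
from bench import arm
plan(arm,(.516,.122,.33),0,0)
p,P=load("scene0.npz")
for y in np.arange(.2,.55,.05):
    print(round(y,2),[ (lambda S: round(float(np.nanmax(S)),2) if len(S) else None)(P[(abs(P[...,0]-x)<.025)&(abs(P[...,1]-y)<.025)][:,2]) for x in np.arange(.4,.85,.05)])
E
```

```text
t 0.72 p [ 0.4   -0.397  0.301] s -0.559 h 0.226 lat 0.009 F [ 0.49 -0.27  0.76] w 0.045
q [ 0.97  0.25 -0.33  1.7   0.09  1.21  0.3 ] M [[0.321, 0.947, -0.0], [0.947, -0.321, 0.0], [0.0, -0.0, -1.0]]
travel [ 0.5288 -0.0563 -0.0285] turn [ -0.   -0.  -95.1]
0.2 [0.05, 0.08, 0.05, 0.06, 0.08, 0.05, 0.03, 0.0, 0.0]
0.25 [0.04, 0.08, 0.08, 0.08, 0.08, 0.08, 0.53, 0.47, 0.38]
0.3 [0.01, 0.07, 0.08, 0.08, 0.0, 0.01, 0.02, 0.47, 0.47]
0.35 [0.01, 0.0, 0.0, 0.0, 0.0, 0.01, 0.02, 0.47, 0.47]
0.4 [0.02, 0.03, 0.03, 0.03, 0.02, 0.0, 0.01, 0.03, 0.34]
0.45 [0.0, 0.0, 0.01, 0.0, None, None, None, None, None]
0.5 [0.0, 0.0, 0.0, None, None, None, None, None, None]
```

Call:
jog_arm:
  hand: [0.045, 0.045, 0.045, 0.045, 0.045]
  travel:
    - [0.052, -0.006, -0.008]
    - [0.104, -0.012, -0.016]
    - [0.156, -0.018, -0.024]
    - [0.208, -0.024, -0.032]
    - [0.26, -0.03, -0.04]
  turn:
    - [0, 0, -10]
    - [0, 0, -20]
    - [0, 0, -30]
    - [0, 0, -40]
    - [0, 0, -50]

```text
clock: 1.35
position: [0.4554, -0.1414, 0.3413]
eef_rot: [0.49, 0.872, -0.0, -0.0]
wrist_force: [1.0, -0.4, 0.4]
width: 0.0448
gripper_force: 0.0
```

```bash
python3 - <<'E'
from h import *
from bench import arm
plan(arm,(.501,.126,.33),0,0)
E
```

```text
t 1.35 p [ 0.455 -0.141  0.341] s -0.298 h 0.266 lat 0.003 F [ 0.98 -0.44  0.44] w 0.045
q [ 0.78  0.09 -0.6   1.8   0.06  1.26  0.7 ] M [[-0.519, 0.855, -0.0], [0.855, 0.519, -0.0], [-0.0, -0.0, -1.0]]
travel [0.2048 0.1778 0.0113] turn [ -0.   -0.  -45.1]
```

Call:
jog_arm:
  hand: [0.045, 0.045, 0.045, 0.045, 0.045]
  travel:
    - [0.041, 0.036, 0.002]
    - [0.082, 0.072, 0.004]
    - [0.123, 0.107, 0.006]
    - [0.164, 0.143, 0.008]
    - [0.205, 0.178, 0.01]
  turn:
    - [0, 0, -9]
    - [0, 0, -18]
    - [0, 0, -27]
    - [0, 0, -36]
    - [0, 0, -45]

```text
clock: 1.98
position: [0.5026, 0.1256, 0.3311]
eef_rot: [0.12, 0.993, -0.0, 0.0]
wrist_force: [0.2, -1.1, -0.2]
width: 0.0449
gripper_force: 0.0
```

```bash
python3 - <<'E'
from h import *
from bench import arm
import cv2
plan(arm,(.501,.126,.21),0,0)
a,_=arm.capture("side"); b,_=arm.capture("wrist")
cv2.imwrite("pics/v1.png",np.hstack([cv2.resize(a[60:300,130:390,::-1],(400,369)),cv2.resize(b[:,:,::-1],(400,300)).copy() if 0 else cv2.copyMakeBorder(cv2.resize(b[:,:,::-1],(400,300)),0,69,0,0,0)]))
E
```

```text
t 1.98 p [0.503 0.126 0.331] s -0.027 h 0.256 lat -0.014 F [ 0.23 -1.09 -0.19] w 0.045
q [ 0.42  0.23 -0.88  1.73  0.19  1.27  0.83] M [[-0.971, 0.238, 0.0], [0.238, 0.971, -0.001], [-0.0, -0.001, -1.0]]
travel [0.0017 0.     0.1211] turn [-0.   0.  -0.2]
```

View pics/v1.png

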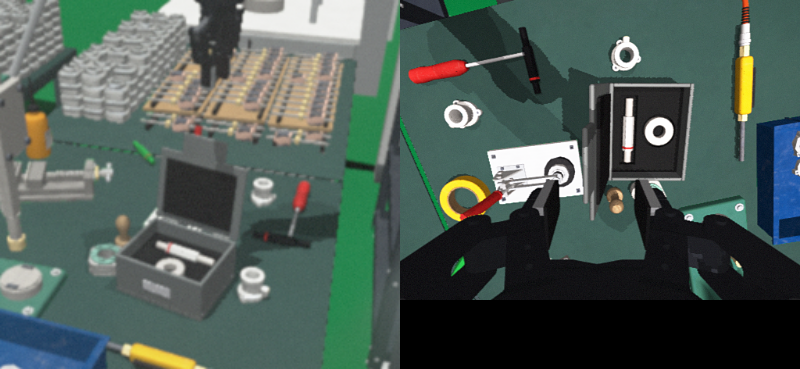

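The lid stands between the two fingers in the wrist view (lid at x≈590, fingers at 550 and 650). I'll test the tilt in free air before going down.

Call:
jog_arm:
  hand: [0.045, 0.045, 0.045, 0.045, 0.045]
  travel:
    - [0, 0, 0]
    - [0, 0, 0]
    - [0, 0, 0]
    - [0, 0, 0]
    - [0, 0, 0]
  turn:
    - [10, 0, 0]
    - [20, 0, 0]
    - [30, 0, 0]
    - [40, 0, 0]
    - [50, 0, 0]

```text
clock: 2.7
position: [0.5034, 0.1243, 0.3306]
eef_rot: [0.111, 0.899, -0.421, -0.051]
wrist_force: [-24.2, -21.5, 32.7]
width: 0.0451
gripper_force: 0.0
```

```bash
python3 - <<'E'
from h import *
from bench import arm
plan(arm,(.501,.126,.33),0,0)
E
```

```text
t 2.7 p [0.503 0.124 0.331] s -0.028 h 0.256 lat -0.013 F [-24.21 -21.5   32.71] w 0.045
q [-0.16  0.55 -0.69  1.55  0.7   1.99  0.41] M [[-0.97, 0.156, -0.186], [0.243, 0.621, -0.745], [-0.001, -0.768, -0.64]]
travel [ 0.0028  0.0012 -0.0004] turn [-50.2  -0.1  -0.5]
```

Call:
jog_arm:
  hand: [0.045, 0.045, 0.045, 0.045, 0.045]
  travel:
    - [0, 0, 0]
    - [0, 0, 0]
    - [0, 0, 0]
    - [0, 0, 0]
    - [0, 0, 0]
  turn:
    - [-5, 0, 0]
    - [-10, 0, 0]
    - [-10, 0, 0]
    - [-10, 0, 0]
    - [-10, 0, 0]

```text
clock: 3.32
position: [0.5025, 0.1242, 0.3308]
eef_rot: [0.115, 0.932, -0.34, -0.042]
wrist_force: [-0.6, 0.3, 0.1]
width: 0.0451
gripper_force: 0.0
```

```bash
python3 - <<'E'
from h import *
from bench import arm
import cv2
plan(arm,(.501,.126,.33),0,0)
a,_=arm.capture("scene")
cv2.imwrite("pics/v2.png",cv2.resize(a[:300,130:500,::-1],None,fx=2,fy=2))
E
```

```text
t 3.33 p [0.503 0.124 0.331] s -0.029 h 0.256 lat -0.014 F [-0.56  0.33  0.13] w 0.045
q [-0.08  0.48 -0.73  1.57  0.63  1.85  0.45] M [[-0.97, 0.185, -0.157], [0.242, 0.743, -0.624], [0.001, -0.644, -0.765]]
travel [ 0.0019  0.0015 -0.0003] turn [-40.1  -0.2  -0.4]
```

View pics/v2.png

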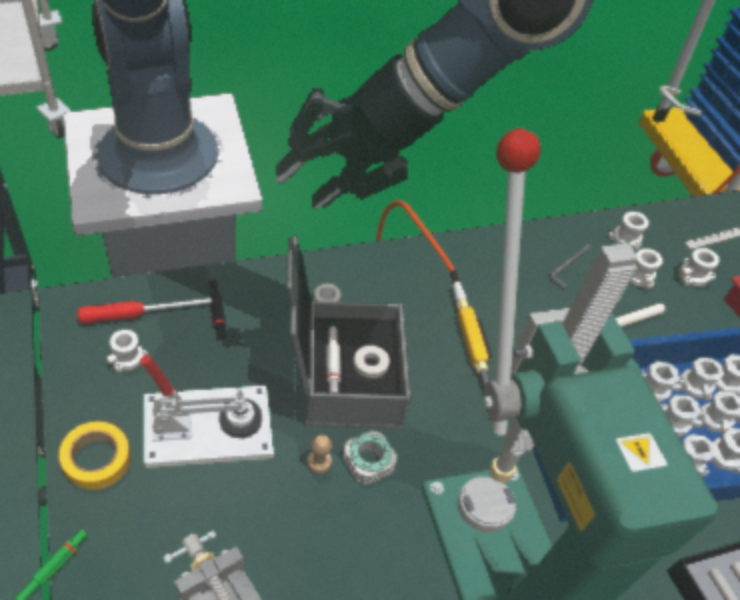

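The tilt is reachable at 40° with joint margin to spare, and the force reading is back to zero, so the spike came from j6 reaching its limit. The view shows the gripper free, with the lid still open at (297,320). I'll return to upright, then go down astride the tab.

```bash
cat >> h.py <<'E'
def rows(arm,goals,lat=-.014):
    """goals: (s,h,alpha_deg); prints travel and turn rows in the tool axes now"""
    p,M=st(arm); f=np.r_[EF,0]; z=np.array([0,0,-1.]); G0=np.stack([np.cross(f,z),f,z],1)
    for s,h,a in goals:
        t=H+s*f+[0,0,h]+lat*np.r_[EF[1],-EF[0],0]; G=G0@R.from_euler("x",a,degrees=True).as_matrix()
        print((M.T@(t-p)).round(3).tolist(),R.from_matrix(M.T@G).as_rotvec(degrees=True).round(1).tolist())
def mid(phi,r=.135):
    return r*np.cos(phi)-.003*np.sin(phi), r*np.sin(phi)+.003*np.cos(phi), max(0,90-np.degrees(phi))
E
python3 - <<'E'
from h import *
from bench import arm
rows(arm,[(-.028,.235,30),(-.028,.215,20),(-.028,.2,10),(-.028,.2,0),(-.026,.2,0)])
E
```

```text
t 3.38 p [0.503 0.124 0.331] s -0.028 h 0.256 lat -0.014 F [-0.18 -0.21 -0.42] w 0.045
q [-0.08  0.48 -0.73  1.57  0.63  1.85  0.45] M [[-0.97, 0.185, -0.157], [0.242, 0.743, -0.624], [0.001, -0.644, -0.765]]
[0.0, 0.014, 0.016] [-10.1, -0.3, -0.3]
[0.0, 0.027, 0.031] [-20.1, -0.3, -0.3]
[0.0, 0.036, 0.042] [-30.1, -0.2, -0.4]
[0.0, 0.036, 0.042] [-40.1, -0.2, -0.4]
[0.0, 0.038, 0.041] [-40.1, -0.2, -0.4]
```

Call:
jog_arm:
  hand: [0.045, 0.045, 0.045, 0.045, 0.045]
  travel:
    - [0, 0.014, 0.016]
    - [0, 0.027, 0.031]
    - [0, 0.036, 0.042]
    - [0, 0.036, 0.042]
    - [0, 0.037, 0.042]
  turn:
    - [-10, 0, 0]
    - [-20, 0, 0]
    - [-30, 0, 0]
    - [-40, 0, 0]
    - [-40, 0, 0]

```text
clock: 4.0
position: [0.5032, 0.1209, 0.2751]
eef_rot: [0.126, 0.992, -0.001, -0.0]
wrist_force: [1.0, 0.0, 0.2]
width: 0.045
gripper_force: 0.0
```

```bash
python3 - <<'E'
from h import *
from bench import arm
print(mid(1.73)); rows(arm,[(-.026,.18,0),(-.026,.16,0),(-.024,.145,0),(-.024,.135,0),(-.024,.135,0)])
E
```

```text
(np.float64(-0.02436388160606885), np.float64(0.13281717235766413), 0)
t 4.0 p [0.503 0.121 0.275] s -0.032 h 0.2 lat -0.012 F [1.01 0.02 0.21] w 0.045
q [ 0.41  0.28 -0.88  1.81  0.24  1.16  0.77] M [[-0.968, 0.25, -0.0], [0.25, 0.968, -0.003], [-0.0, -0.003, -1.0]]
[0.002, 0.006, 0.02] [-0.2, 0.0, -0.9]
[0.002, 0.006, 0.04] [-0.2, 0.0, -0.9]
[0.002, 0.008, 0.055] [-0.2, 0.0, -0.9]
[0.002, 0.008, 0.065] [-0.2, 0.0, -0.9]
[0.002, 0.008, 0.065] [-0.2, 0.0, -0.9]
```

Call:
jog_arm:
  hand: [0.045, 0.045, 0.045, 0.045, 0.045]
  travel:
    - [0.002, 0.006, 0.005]
    - [0.002, 0.006, 0.02]
    - [0.002, 0.006, 0.04]
    - [0.002, 0.007, 0.055]
    - [0.002, 0.007, 0.065]
  turn:
    - [0, 0, -1]
    - [0, 0, -1]
    - [0, 0, -1]
    - [0, 0, -1]
    - [0, 0, -1]

```text
clock: 4.62
position: [0.5022, 0.1338, 0.2089]
eef_rot: [0.112, 0.994, -0.0, -0.001]
wrist_force: [-0.4, 0.1, 0.1]
width: 0.045
gripper_force: 0.0
```

```bash
cat >> h.py <<'E'
def lid(arm,tag):
    import cv2
    a,d=arm.capture("side"); c=arm.camera_params("side"); P=cloud(d,c["world_from_camera"],[c[x] for x in("fx","fy","cx","cy")])
    D=P-H; s=D[...,:2]@EF; l=D[...,:2]@[EF[1],-EF[0]]; h=D[...,2]
    m=(abs(l)<.075)&(np.hypot(s,h)>.06)&(np.hypot(s,h)<.125)&(h>-.02)&(s>-.06)
    print(tag,"lid angle",np.nanmedian(np.arctan2(h[m],s[m])).round(3),m.sum())
    return a
E
python3 - <<'E'
from h import *
from bench import arm
import cv2
a=lid(arm,"straddle"); print(np.round(mid(1.65),4))
rows(arm,[mid(p) for p in (1.69,1.65,1.61,1.57,1.53)])
cv2.imwrite("pics/v3.png",cv2.resize(a[60:300,130:390,::-1],None,fx=2.3,fy=2.3))
E
```

```text
straddle lid angle 1.7 1357
[-0.0137  0.1343  0.    ]
t 4.67 p [0.502 0.133 0.208] s -0.02 h 0.133 lat -0.017 F [ 0.08 -0.46 -0.88] w 0.045
q [ 0.35  0.36 -0.86  1.89  0.31  1.04  0.71] M [[-0.975, 0.224, -0.003], [0.224, 0.975, -0.0], [0.003, -0.001, -1.0]]
[-0.003, 0.001, -0.001] [-0.1, -0.2, 0.7]
[-0.003, 0.006, -0.001] [-0.1, -0.2, 0.7]
[-0.003, 0.012, -0.002] [-0.1, -0.2, 0.7]
[-0.003, 0.017, -0.002] [-0.0, -0.2, 0.7]
[-0.003, 0.023, -0.002] [2.3, -0.2, 0.7]
```

View pics/v3.png

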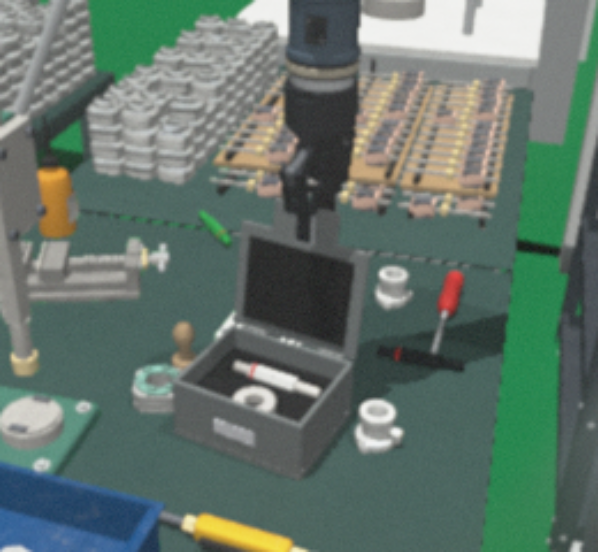

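The front finger is on the inner side of the tab at (305,225) and nothing is touching. The lid is at 1.70 rad and centred in the gap. Now the sweep.

Call:
jog_arm:
  hand: [0.045, 0.045, 0.045, 0.045, 0.045]
  travel:
    - [-0.003, 0.005, -0.001]
    - [-0.003, 0.01, -0.002]
    - [-0.003, 0.015, -0.002]
    - [-0.003, 0.02, -0.002]
    - [-0.003, 0.025, -0.002]
  turn:
    - [0, 0, 0.5]
    - [0, 0, 0.5]
    - [0, 0, 0.5]
    - [1, 0, 0.5]
    - [3, 0, 0.5]

```text
clock: 5.3
position: [0.5116, 0.1564, 0.2126]
eef_rot: [0.118, 0.993, -0.027, -0.003]
wrist_force: [0.2, 0.2, 0.5]
width: 0.0451
gripper_force: 0.1
```

```bash
python3 - <<'E'
from h import *
from bench import arm
a=lid(arm,"a")
rows(arm,[mid(p) for p in (1.47,1.42,1.37,1.32,1.27)])
E
```

```text
a lid angle 1.596 1296
t 5.35 p [0.512 0.159 0.213] s 0.007 h 0.138 lat -0.013 F [-0.16  1.72 -0.19] w 0.045
q [ 0.25  0.39 -0.83  1.83  0.36  1.1   0.61] M [[-0.973, 0.232, -0.011], [0.232, 0.971, -0.051], [-0.001, -0.053, -0.999]]
[0.001, 0.004, 0.003] [2.8, 0.1, 0.2]
[0.001, 0.011, 0.003] [5.6, 0.1, 0.2]
[0.001, 0.017, 0.004] [8.5, 0.1, 0.2]
[0.001, 0.024, 0.005] [11.4, 0.1, 0.2]
[0.001, 0.031, 0.006] [14.2, 0.1, 0.2]
```

Call:
jog_arm:
  hand: [0.045, 0.045, 0.045, 0.045, 0.045]
  travel:
    - [0.001, 0.005, 0.003]
    - [0.001, 0.011, 0.003]
    - [0.001, 0.017, 0.004]
    - [0.001, 0.024, 0.005]
    - [0.001, 0.031, 0.006]
  turn:
    - [3, 0, 0]
    - [5.5, 0, 0]
    - [8.5, 0, 0]
    - [11.5, 0, 0]
    - [14, 0, 0]

```text
clock: 5.98
position: [0.5176, 0.1873, 0.2048]
eef_rot: [0.116, 0.982, -0.147, -0.017]
wrist_force: [-0.0, -1.6, -0.4]
width: 0.0449
gripper_force: 0.1
```

```bash
python3 - <<'E'
from h import *
from bench import arm
a=lid(arm,"b")
rows(arm,[mid(p) for p in (1.23,1.19,1.15,1.11,1.07,1.03,.99,.95,.91,.87)])
E
```

```text
b lid angle 1.356 1036
t 6.03 p [0.517 0.189 0.204] s 0.038 h 0.129 lat -0.015 F [ 0.61  2.64 -0.19] w 0.045
q [ 0.    0.5  -0.75  1.72  0.52  1.34  0.42] M [[-0.973, 0.221, -0.068], [0.231, 0.93, -0.284], [0.001, -0.292, -0.956]]
[-0.001, 0.004, -0.0] [2.5, 0.0, 0.2]
[-0.001, 0.01, -0.0] [4.8, 0.0, 0.2]
[-0.001, 0.015, 0.0] [7.1, 0.0, 0.2]
[-0.001, 0.02, 0.001] [9.4, 0.0, 0.2]
[-0.001, 0.026, 0.002] [11.7, 0.1, 0.2]
[-0.001, 0.031, 0.003] [14.0, 0.1, 0.2]
[-0.001, 0.036, 0.004] [16.3, 0.1, 0.2]
[-0.001, 0.041, 0.006] [18.6, 0.1, 0.2]
[-0.001, 0.046, 0.007] [20.9, 0.1, 0.2]
[-0.001, 0.052, 0.009] [23.2, 0.1, 0.2]
```

Call:
jog_arm:
  hand: [0.045, 0.045, 0.045, 0.045, 0.045]
  travel:
    - [0, 0.005, 0]
    - [0, 0.01, 0]
    - [0, 0.015, 0]
    - [0, 0.02, 0.001]
    - [0, 0.026, 0.002]
  turn:
    - [2.5, 0, 0]
    - [5, 0, 0]
    - [7, 0, 0]
    - [9.5, 0, 0]
    - [11.5, 0, 0]

```text
clock: 6.65
position: [0.5233, 0.2104, 0.1951]
eef_rot: [0.114, 0.962, -0.245, -0.029]
wrist_force: [-0.1, 0.3, -0.2]
width: 0.045
gripper_force: 0.0
```

```bash
python3 - <<'E'
from h import *
from bench import arm
a=lid(arm,"c")
rows(arm,[mid(p) for p in (1.03,.99,.95,.91,.87)])
E
```

```text
c lid angle 1.163 666
t 6.7 p [0.523 0.212 0.194] s 0.061 h 0.119 lat -0.015 F [-1.1   0.96 -0.71] w 0.045
q [-0.16  0.61 -0.69  1.62  0.6   1.54  0.32] M [[-0.973, 0.204, -0.112], [0.232, 0.854, -0.465], [0.001, -0.478, -0.878]]
[-0.001, 0.006, -0.001] [2.4, 0.0, 0.2]
[-0.001, 0.011, -0.001] [4.7, 0.0, 0.2]
[-0.001, 0.017, -0.0] [7.0, 0.0, 0.2]
[-0.001, 0.022, 0.0] [9.3, 0.0, 0.2]
[-0.001, 0.027, 0.001] [11.6, 0.0, 0.2]
```

Call:
jog_arm:
  hand: [0.045, 0.045, 0.045, 0.045, 0.045]
  travel:
    - [0, 0.005, -0.001]
    - [0, 0.01, -0.001]
    - [0, 0.014, 0]
    - [0, 0.018, 0]
    - [0, 0.018, 0]
  turn:
    - [2.5, 0, 0]
    - [4.5, 0, 0]
    - [7, 0, 0]
    - [9, 0, 0]
    - [9, 0, 0]

```text
clock: 7.32
position: [0.5266, 0.2263, 0.1858]
eef_rot: [0.111, 0.94, -0.319, -0.038]
wrist_force: [0.3, -0.3, -0.3]
width: 0.0451
gripper_force: 0.3
```

```bash
python3 - <<'E'
from h import *
from bench import arm
import cv2
a=lid(arm,"d")
rows(arm,[mid(p) for p in (.91,.87)])
cv2.imwrite("pics/v4.png",cv2.resize(a[60:300,130:390,::-1],None,fx=2.3,fy=2.3))
E
```

```text
d lid angle 0.78 299
t 7.38 p [0.527 0.226 0.186] s 0.076 h 0.111 lat -0.014 F [-0.35  0.64 -0.76] w 0.045
q [-0.27  0.69 -0.64  1.54  0.64  1.69  0.27] M [[-0.972, 0.185, -0.143], [0.234, 0.771, -0.592], [0.001, -0.609, -0.793]]
[-0.0, 0.005, -0.001] [0.4, 0.0, 0.1]
[-0.0, 0.011, -0.001] [2.6, 0.0, 0.1]
```

View pics/v4.png

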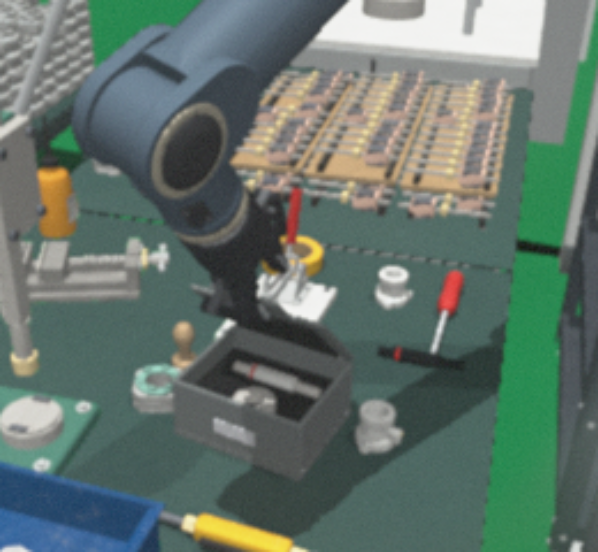

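The lid has been caught: it rests on the front finger at about 0.8 rad with roughly 0.3 N on the pad. Next I'll widen the gap, which itself lowers the lid a little and takes the rear finger clear.

Call:
jog_arm:
  hand: [0.05, 0.055, 0.06, 0.065, 0.07]
  travel:
    - [0, 0, 0]
    - [0, 0, 0]
    - [0, 0, 0]
    - [0, 0, 0]
    - [0, 0, 0]
  turn:
    - [1, 0, 0]
    - [2, 0, 0]
    - [2.5, 0, 0]
    - [2.5, 0, 0]
    - [2.5, 0, 0]

```text
clock: 8.0
position: [0.5269, 0.2255, 0.1867]
eef_rot: [0.111, 0.933, -0.34, -0.04]
wrist_force: [-0.0, -0.1, -0.9]
width: 0.0704
gripper_force: 0.2
```

```bash
cat >> h.py <<'E'
def car(th,dz=0): return .165*np.cos(th)-.048,.165*np.sin(th)-.003+dz,40
E
python3 - <<'E'
from h import *
from bench import arm
a=lid(arm,"e")
rows(arm,[car(p) for p in (.7,.66,.62,.58,.54,.5)])
E
```

```text
e lid angle 0.695 223
t 8.05 p [0.527 0.225 0.187] s 0.075 h 0.112 lat -0.014 F [ 0.55  0.65 -1.19] w 0.07
q [-0.29  0.71 -0.63  1.53  0.65  1.73  0.27] M [[-0.972, 0.18, -0.15], [0.234, 0.745, -0.625], [-0.0, -0.643, -0.766]]
[0.0, 0.007, 0.005] [0.0, 0.0, 0.0]
[0.0, 0.014, 0.006] [0.0, 0.0, 0.0]
[0.0, 0.02, 0.007] [0.0, 0.0, 0.0]
[0.0, 0.027, 0.009] [0.0, 0.0, 0.0]
[0.0, 0.033, 0.011] [0.0, 0.0, 0.0]
[0.0, 0.039, 0.014] [0.0, 0.0, 0.0]
```

Call:
jog_arm:
  hand: [0.07, 0.07, 0.07, 0.07, 0.07]
  travel:
    - [0, 0.006, 0.004]
    - [0, 0.013, 0.006]
    - [0, 0.02, 0.007]
    - [0, 0.026, 0.009]
    - [0, 0.032, 0.011]
  turn:
    - [0, 0, 0]
    - [0, 0, 0]
    - [0, 0, 0]
    - [0, 0, 0]
    - [0, 0, 0]

```text
clock: 8.68
position: [0.531, 0.2429, 0.1571]
eef_rot: [0.111, 0.933, -0.34, -0.04]
wrist_force: [-0.3, 0.8, -0.9]
width: 0.0702
gripper_force: 0.2
```

```bash
python3 - <<'E'
from h import *
from bench import arm
a=lid(arm,"f")
rows(arm,[car(p) for p in (.5,.46,.42,.38,.34)])
E
```

```text
f lid angle 0.602 210
t 8.72 p [0.531 0.243 0.156] s 0.094 h 0.081 lat -0.014 F [ 0.32  1.06 -0.14] w 0.07
q [-0.32  0.76 -0.62  1.51  0.66  1.7   0.24] M [[-0.972, 0.178, -0.151], [0.233, 0.745, -0.625], [0.001, -0.643, -0.766]]
[-0.0, 0.006, 0.002] [0.0, 0.0, 0.1]
[-0.0, 0.012, 0.005] [0.0, 0.0, 0.1]
[-0.0, 0.018, 0.007] [0.0, 0.0, 0.1]
[-0.0, 0.024, 0.01] [0.0, 0.0, 0.1]
[-0.0, 0.03, 0.014] [0.0, 0.0, 0.1]
```

Call:
jog_arm:
  hand: [0.07, 0.07, 0.07, 0.07, 0.07]
  travel:
    - [0, 0.006, 0.002]
    - [0, 0.012, 0.005]
    - [0, 0.018, 0.007]
    - [0, 0.024, 0.01]
    - [0, 0.03, 0.014]
  turn:
    - [0, 0, 0]
    - [0, 0, 0]
    - [0, 0, 0]
    - [0, 0, 0]
    - [0, 0, 0]

```text
clock: 9.35
position: [0.5344, 0.2564, 0.1272]
eef_rot: [0.111, 0.933, -0.339, -0.04]
wrist_force: [-0.2, -0.1, 0.1]
width: 0.0703
gripper_force: 0.3
```

```bash
python3 - <<'E'
from h import *
from bench import arm
import cv2
a=lid(arm,"g")
rows(arm,[car(p) for p in (.3,.265,.23,.195,.16,.13)])
cv2.imwrite("pics/v5.png",cv2.resize(a[100:300,130:390,::-1],None,fx=3,fy=3))
E
```

```text
g lid angle 0.419 340
t 9.4 p [0.534 0.256 0.126] s 0.107 h 0.051 lat -0.014 F [ 0.43  0.99 -0.32] w 0.07
q [-0.34  0.81 -0.61  1.49  0.67  1.68  0.21] M [[-0.972, 0.179, -0.151], [0.234, 0.745, -0.625], [0.001, -0.643, -0.766]]
[-0.0, 0.005, 0.003] [-0.0, 0.0, 0.1]
[-0.0, 0.01, 0.006] [-0.0, 0.0, 0.1]
[-0.0, 0.015, 0.009] [-0.0, 0.0, 0.1]
[-0.0, 0.019, 0.013] [-0.0, 0.0, 0.1]
[-0.0, 0.024, 0.016] [-0.0, 0.0, 0.1]
[-0.0, 0.027, 0.02] [-0.0, 0.0, 0.1]
```

View pics/v5.png

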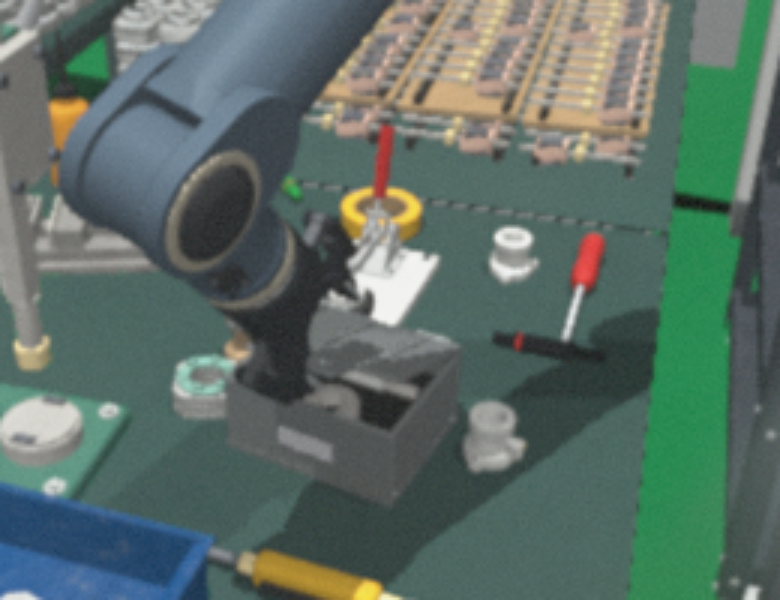

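Call:
jog_arm:
  hand: [0.07, 0.07, 0.07, 0.07, 0.07]
  travel:
    - [0, 0.005, 0.003]
    - [0, 0.01, 0.006]
    - [0, 0.015, 0.009]
    - [0, 0.019, 0.012]
    - [0, 0.023, 0.014]
  turn:
    - [0, 0, 0]
    - [0, 0, 0]
    - [0, 0, 0]
    - [0, 0, 0]
    - [0, 0, 0]

```text
clock: 10.02
position: [0.5363, 0.2644, 0.1017]
eef_rot: [0.111, 0.933, -0.34, -0.04]
wrist_force: [-0.7, -0.4, 0.2]
width: 0.0699
gripper_force: 0.1
```

```bash
python3 - <<'E'
from h import *
from bench import arm
a=lid(arm,"h")
rows(arm,[car(p) for p in (.14,.11,.08,.05,.03,.01,-.01)])
E
```

```text
h lid angle 0.255 507
t 10.07 p [0.536 0.265 0.101] s 0.116 h 0.026 lat -0.014 F [ 1.09  0.17 -1.44] w 0.07
q [-0.36  0.85 -0.6   1.49  0.68  1.66  0.19] M [[-0.972, 0.179, -0.151], [0.234, 0.745, -0.625], [0.0, -0.643, -0.766]]
[-0.0, 0.004, 0.005] [-0.0, 0.0, 0.1]
[-0.0, 0.007, 0.008] [-0.0, 0.0, 0.1]
[-0.0, 0.011, 0.012] [-0.0, 0.0, 0.1]
[-0.0, 0.014, 0.015] [-0.0, 0.0, 0.1]
[-0.0, 0.017, 0.018] [-0.0, 0.0, 0.1]
[-0.0, 0.019, 0.02] [-0.0, 0.0, 0.1]
[-0.0, 0.021, 0.023] [-0.0, 0.0, 0.1]
```

Call:
jog_arm:
  hand: [0.07, 0.07, 0.07, 0.07, 0.07]
  travel:
    - [0, 0.003, 0.003]
    - [0, 0.006, 0.006]
    - [0, 0.009, 0.01]
    - [0, 0.011, 0.012]
    - [0, 0.013, 0.014]
  turn:
    - [0, 0, 0]
    - [0, 0, 0]
    - [0, 0, 0]
    - [0, 0, 0]
    - [0, 0, 0]

```text
clock: 10.7
position: [0.5365, 0.2656, 0.0829]
eef_rot: [0.111, 0.933, -0.34, -0.04]
wrist_force: [-0.1, 2.7, -0.2]
width: 0.0699
gripper_force: 0.9
```

```bash
python3 - <<'E'
from h import *
from bench import arm
import cv2
a=lid(arm,"i")
rows(arm,[car(p) for p in (.05,.03,.01,-.01,-.03,-.05)])
cv2.imwrite("pics/v6.png",cv2.resize(a[130:300,170:390,::-1],None,fx=3.4,fy=3.4))
E
```

```text
i lid angle 0.147 555
t 10.75 p [0.536 0.266 0.082] s 0.117 h 0.007 lat -0.014 F [ 0.25  2.61 -0.44] w 0.07
q [-0.36  0.87 -0.6   1.49  0.69  1.64  0.18] M [[-0.972, 0.179, -0.15], [0.234, 0.745, -0.625], [0.0, -0.643, -0.766]]
[-0.0, 0.001, 0.002] [0.0, 0.0, 0.0]
[-0.0, 0.004, 0.004] [0.0, 0.0, 0.0]
[-0.0, 0.006, 0.007] [0.0, 0.0, 0.0]
[-0.0, 0.008, 0.009] [0.0, 0.0, 0.0]
[-0.0, 0.01, 0.012] [0.0, 0.0, 0.0]
[-0.0, 0.012, 0.014] [0.0, 0.0, 0.0]
```

View pics/v6.png

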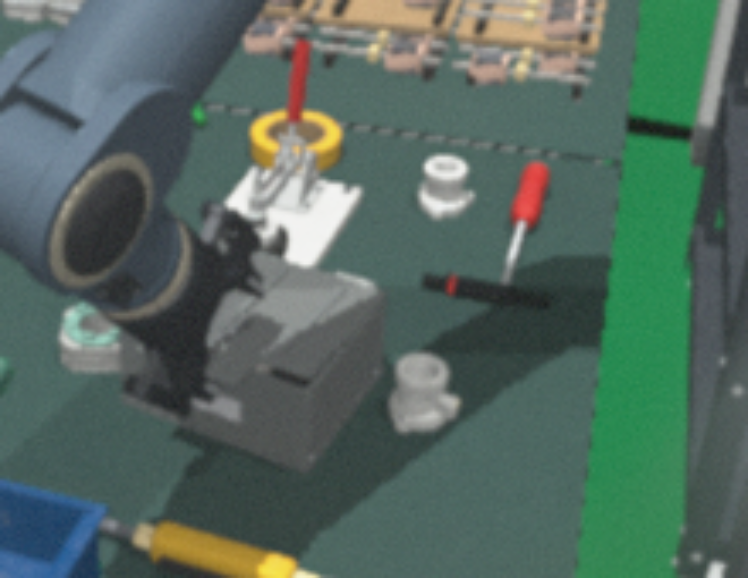

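The tab is down to about 0.06 rad above shut. There is a small outward load of about 2.6 N on the finger, so I'll ease down and slightly away.

Call:
jog_arm:
  hand: [0.07, 0.07, 0.07, 0.07, 0.07]
  travel:
    - [0, 0.002, 0.001]
    - [0, 0.004, 0.002]
    - [0, 0.006, 0.003]
    - [0, 0.008, 0.004]
    - [0, 0.01, 0.005]
  turn:
    - [0, 0, 0]
    - [0, 0, 0]
    - [0, 0, 0]
    - [0, 0, 0]
    - [0, 0, 0]

```text
clock: 11.38
position: [0.5377, 0.2696, 0.0727]
eef_rot: [0.111, 0.933, -0.34, -0.04]
wrist_force: [-0.5, -0.5, 0.3]
width: 0.0703
gripper_force: 0.0
```

```bash
python3 - <<'E'
from h import *
from bench import arm
a=lid(arm,"j"); st(arm)
E
```

```text
j lid angle 0.073 566
t 11.43 p [0.538 0.27  0.072] s 0.121 h -0.003 lat -0.014 F [-0.34 -0.12 -0.5 ] w 0.07
q [-0.37  0.89 -0.59  1.48  0.7   1.63  0.17] M [[-0.972, 0.179, -0.15], [0.234, 0.745, -0.625], [-0.0, -0.643, -0.766]]
```

Call:
jog_arm:
  hand: [0.07, 0.07, 0.07, 0.07, 0.07]
  travel:
    - [0, 0.003, 0]
    - [0, 0.006, 0]
    - [0, 0.006, -0.01]
    - [0, 0.006, -0.03]
    - [0, 0.006, -0.06]
  turn:
    - [0, 0, 0]
    - [0, 0, 0]
    - [0, 0, 0]
    - [0, 0, 0]
    - [0, 0, 0]

```text
clock: 12.05
position: [0.5479, 0.3124, 0.1161]
eef_rot: [0.111, 0.933, -0.34, -0.04]
wrist_force: [-0.1, 0.1, 0.2]
width: 0.0697
gripper_force: 0.0
```

Call:
jog_arm:
  hand: [0.07, 0.07, 0.07, 0.07, 0.07]
  travel:
    - [0, 0, -0.04]
    - [0, 0, -0.08]
    - [0, 0, -0.12]
    - [0, 0, -0.14]
    - [0, 0, -0.14]
  turn:
    - [0, 0, 0]
    - [0, 0, 0]
    - [0, 0, 0]
    - [0, 0, 0]
    - [0, 0, 0]

```text
clock: 12.68
position: [0.5682, 0.4018, 0.2245]
eef_rot: [0.11, 0.934, -0.338, -0.039]
wrist_force: [-0.5, -0.6, -0.7]
width: 0.0702
gripper_force: 0.0
```

```bash
python3 - <<'E'
from h import *
from bench import arm
import cv2
a=lid(arm,"k"); st(arm)
b,d=arm.capture("scene"); c=arm.camera_params("scene"); P=cloud(d,c["world_from_camera"],[c[x] for x in("fx","fy","cx","cy")])
D=P-H; s=D[...,:2]@EF; l=D[...,:2]@[EF[1],-EF[0]]; h=D[...,2]
for r in (.02,.05,.08,.11,.15): 
    m=(abs(s-r)<.008)&(abs(l)<.07)&(h>-.03)&(h<.05); print(r,m.sum(),np.round(np.median(h[m]),4) if m.any() else None)
m=(abs(h-.007)<.008)&(s>-.03)&(s<.2)&(abs(l)<.12)
print("lid extents s,l",np.percentile(s[m],[1,99]).round(3),np.percentile(l[m],[1,99]).round(3))
cv2.imwrite("pics/v7.png",np.hstack([cv2.resize(x[110:290,y:y+220,::-1],(400,327)) for x,y in((a,170),(b,230))]))
E
```

```text
k lid angle 0.072 959
t 12.72 p [0.568 0.4   0.223] s 0.255 h 0.148 lat -0.015 F [ 0.37 -0.24 -0.21] w 0.07
q [-0.57  0.89 -0.53  1.05  0.62  1.97  0.31] M [[-0.972, 0.179, -0.149], [0.233, 0.746, -0.624], [-0.001, -0.641, -0.767]]
0.02 254 0.0059
0.05 244 0.0057
0.08 247 0.0056
0.11 244 0.0059
0.15 149 0.0058
lid extents s,l [-0.002  0.164] [-0.076  0.081]
```

View pics/v7.png

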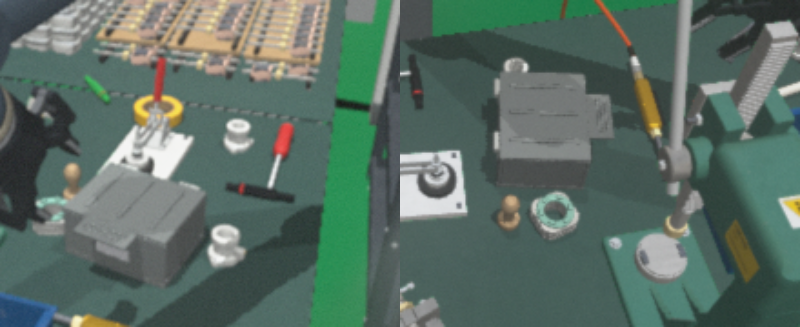

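The lid is flat, with its top 6 mm above the rim from hinge to tab. The case outline is where it was, and the stamp, stator and casting are undisturbed at (508,212), (555,215) and (515,67). The gripper is well clear.

```bash
python3 -c "
from bench import arm
print(arm.job_done())"
```

```text
the job is handed in; nothing more can be done
None
```

The lid was tipped past upright, caught on a finger and lowered until fully shut without a slam. The case had not shifted, the things around it look untouched, and the job was handed in at about 13 s of the 42 s allowed.

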